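# Reload the bag clip closer

## Robot

A 7-joint arm with a two-finger parallel gripper is mounted at the origin on a cart in front of the work surface, level with it; the furniture and walls round the work are solid. World frame = base frame: x ahead of the robot, y to its left, z up, the work surface at z = 0. Lengths are in m, angles in rad, forces in N, time in s.
With the tool pointing down it reaches from about 0.425 to 0.925 m from the base axis. Payload 6.8 kg.
Tool frame: the origin (TCP) lies between the finger pads; the fingertips stand 25 mm ahead of it and the grasp point (between the pads) lies 6 mm ahead of it; y points along the fingers, x is the direction in which the jaws open and shut, and the axes are right-handed (so a half turn about y gives the same grasp; the last joint's range is limited). The gripper opens to 88 mm and grips with 3 to 60 N. Pads are 20 mm wide; open, the fingers measure 115 mm over their backs; the gripper's body (75 mm by 178 mm) begins 61 mm behind the grasp point.
Start: joints at [-1.352, 0.477, 0.022, 1.555, -0.011, 1.109, -0.083], TCP at [0.217, 0.639, 0.248] pointing down, gripper open.
Joint ranges: [-2.96, 2.96], [-0.34, 2.1], [-1.41, 1.46], [0.24, 2.44], [-1.37, 4.51], [0.17, 1.92], [-2.96, 2.96]. Speed limits (rad/s): [2.39, 2.39, 3.14, 3.14, 3.14, 3.14, 3.14].

## Interface

Orientations are given as a rotation vector (axis times angle).
In Python, from bench import readout, imaging, order gives the robot as it stands. The module is installed in compiled form; this text tells all that it offers.
- The arm moves only by the shell command python3 -m jog 'ROWS'. ROWS is JSON, one flat list of numbers, 7 for each row, row after row: the finger opening in m, from 0 to 0.0878, then the shift along the tool's x, y, z in m, then the turn, a rotation vector about the tool's x, y, z in degrees. A call has 1 to 10 rows; each row shifts and turns the commanded pose from where the row before left it, along the tool's axes as they then stand; what a row does not reach is not made up. A row lasts 1/8 s, in which the tool goes at most 62.5 mm and 10.7 degrees, less where a joint would pass 70% of its speed; a pose out of reach is approached as far as the arm can. A call with a gripper value outside its range is refused whole. The fingers move at their own pace and stop on an object; the grip force is fixed at half the most. Time passes only in rows, so rows that do not move let the fingers close. It gives the time, the measured TCP pose, the force and the opening at its end, in the units of the state.
- readout.get_state(): the state, without advancing time (a new reading comes with each control period).
- imaging.snapshot(name): name is "scene" or "top" or "wrist"; returns a dict with "color" (400x640x3 uint8, blue, green, red), "fx", "fy", "cx", "cy" (pixels), "world_from_camera" (4x4, takes a point from camera to world coordinates). Camera axes: x right, y up, looking along -z (the intrinsics and any distortion apply to the point x, -y, -z); pixel columns grow to the right and rows downward; lengths in m; the calibration is good to about 2 mm. A picture is of the moment at which its call begins. There is no depth.
- order.close_job(): hands the job in, once; it reports no verdict.
The state is a dict: "time_s": time; "joints": joint angles; "joint_velocities": joint speeds; "tau": joint torques, N m; "tool_pos": TCP position; "tool_rot": TCP orientation; "ft_force": force on the tool from outside, world axes, zero at the start; "moment": the same for the moment, N m; "width": finger opening in m.
Only numpy, scipy, OpenCV 4.12 (cv2) and the standard library are available. Lean on these libraries where they do the work, as an engineer would, in place of code of your own. Each camera call takes 0.05 s, during which the arm holds its last target. There are 200 camera calls.

## Task

Reload the bag clip closer: put the full-length yellow clip strip into its channel, pressing the sprung follower back with the strip's nose until its tail drops in front of the rail, and let go of it there lying flat on the channel floor. Then slide the rail by its red tab to close up behind the strip until the strip stands firmly against the stop hidden in the head - go by feel, beyond the soft spring it comes up firm - without ramming it, and leave it like that. Leave the short leftover strip, the ramekin and the wooden bowl where they are.

Things in the scene. Friction and masses are not known exactly. Their poses are not given: they have to be found in the camera images.
- clipper: Bag clip closer fixed on the worktop: grey base plate 210 x 56 x 8 mm with an open-topped channel along its x axis and a green head. Origin: centre of the plate's underside; x runs along the channel from the rail end to the head, z up. Channel floor at z = 8 mm; aluminium side walls from x = -105 to +55 mm, 6 mm thick, 24 mm apart inside, tops at z = 26 mm.
- head: Green hood fixed over the channel's end; same origin and axes as clipper. Spans x = 55 to 105, y = -22 to 22, z up to 65 mm; its mouth faces the channel, 28 mm wide, roof underside at z = 58 mm. The strip is home when the head pushes back on it with about 6 to 9 N (the spring alone never gives over 3.5 N); over 15 N crushes the clips.
- follower_rest (a point): Fixed point on the channel floor under the face of the resting orange follower, a narrow upright pad (8 mm wide, 44 mm tall) in the head's mouth: x = 50, y = 0, z = 8 mm in the clipper frame. The strip's nose presses the pad back along +x against a weak spring, 0.8 N at rest and 0.07 N more per mm.
- stop_zone (a point): Fixed point in the head, x = 78, y = 0, z = 8 mm in the clipper frame. Out of sight, two rubber-faced stops (z 8 to 18 mm) meet the strip's nose somewhere from 6 mm before to 6 mm behind this point: where differs between machines and is not measured. They are stiff, 5 N per mm.
- rail (a joint): Travel of the rail along the clipper's +x (towards the head), in m: 0 fully open, at most 0.045; starts at 0 to 0.006. A dry drag of 7 N holds it wherever it is left, so a hand pushing it feels 7 N along x plus what the strip pushes back: home is felt at about 13 to 16 N on the tab, and 22 N is too much.
- rail_front (a point): Foot of the front face of the rail's steel tongue, on the channel floor; at x = -44 mm + rail travel in the clipper frame. The tongue runs 46 mm back from here, 21 mm wide, its top at z = 18 mm. From here to the resting follower there is 88 to 94 mm, less than the strip's length.
- rail_tab (a point): Centre of the top face of the rail's red upright grip tab: 16 mm along x, 20 mm wide across y, top at z = 56 mm in the clipper frame, graspable across y above the channel walls; it stands 38 mm behind the tongue's front face.
- strip: Full-length yellow clip strip, a stiff bar of stacked flat clips 100 x 20 x 32 mm (x, y, z), about 60 g, standing on the worktop. Origin: centre of its underside; x along its length, z up. Either end may go first.
- stub: Short leftover yellow clip strip 45 x 20 x 32 mm; not to be used or moved. Origin: centre of its underside.
- ramekin: White ramekin, 69 mm across, 42 mm high; not to be moved. Origin: centre of its underside.
- nut_bowl: Small wooden bowl, 124 mm across, 45 mm high; not to be moved. Origin: centre of its underside.

How it is judged:
On the way, in this order (a step that is already met when the one before it is completed fails the run):
1. the full strip lies flat in the channel between follower and rail, let go (z of strip in the frame of clipper below 0.0105 m and y of strip in the frame of clipper between -0.004 and 0.004 m and x of strip in the frame of rail_front above 0.048 m and angle between the x axis of strip and the x axis of clipper, either way round below 0.06 rad and angle between the z axis of strip and the z axis of clipper, either way round below 0.06 rad and contact force between the fingers and strip below 0.2 N), for 0.3 s.
2. the rail has pressed the strip home against the stop in the head (contact force between strip and head above 4.5 N and x of strip in the frame of rail_front below 0.053 m and contact force between the fingers and strip below 0.2 N), for 0.2 s.
At the end, for the whole second after the job is handed in: The full strip lies flat on the channel floor (within 2.5 mm), centred within 4 mm and in line within 0.06 rad, its tail against the rail's front (within 3 mm), its nose held against the head's stop with over 4.5 N, at rest (z of strip in the frame of clipper below 0.0105 m and y of strip in the frame of clipper between -0.004 and 0.004 m and x of strip in the frame of rail_front between 0.048 and 0.053 m and angle between the x axis of strip and the x axis of clipper, either way round below 0.06 rad and angle between the z axis of strip and the z axis of clipper, either way round below 0.06 rad and contact force between strip and head above 4.5 N and linear speed of strip below 0.01 m/s); the robot touches nothing.
It fails at once if the strip is rammed into the head (over 15 N) (contact force between strip and head above 15 N).
It fails at once if the leftover strip is moved by more than 20 mm (distance of stub from where it was at the start of the episode above 0.02 m).
It fails at once if the ramekin is moved by more than 20 mm (distance of ramekin from where it was at the start of the episode above 0.02 m).
It fails at once if the bowl is moved by more than 20 mm (distance of nut_bowl from where it was at the start of the episode above 0.02 m).
It also fails if it takes over 72 s, if anything falls off the work surface, if the arm or the gripper's body presses on something with over 40 N, if the wrist force passes 120 N, or if a joint passes its speed limit or range.

## Working session

There is one attempt and no reset: what is moved stays moved. The work goes in short steps, Python scripts to look and compute and a shell command to move; the robot and the scene stay as the last step left them, time stands still between calls to the robot, and variables do not carry over. Pictures are saved under pics/ and viewed, about 8 in all and at most 12, crops included, and the job is handed in when it is done.

```bash
mkdir -p pics
python3 - <<'E'
from bench import readout, imaging
import cv2,numpy as np
np.set_printoptions(precision=4,suppress=True)
print(readout.get_state())
for n in ("scene","top"):
    s=imaging.snapshot(n); cv2.imwrite(f"pics/{n}1.png",s["color"])
    print({k:v for k,v in s.items() if k!="color"})
E
```

```text
{'time_s': 0.0, 'joints': array([-1.3521,  0.4778,  0.0223,  1.5564, -0.0115,  1.1093, -0.0831]), 'joint_velocities': array([ 0.0005,  0.0019, -0.0023,  0.0001,  0.0001,  0.0005,  0.0006]), 'tau': array([  0.0004, -58.2841,   1.5346, -27.2609,  -0.0544,   0.0171,
         0.0002]), 'tool_pos': array([0.2165, 0.6388, 0.2467]), 'tool_rot': array([-1.3474, -0.9642,  0.9665]), 'ft_force': array([0.221 , 0.1721, 0.6719]), 'moment': array([-0.0008,  0.0071,  0.0089]), 'width': 0.08786303768427124}
{'fx': 374.82184698508513, 'fy': 374.82184698508513, 'cx': 310.94388669832915, 'cy': 204.12919860555957, 'world_from_camera': array([[ 0.8119,  0.2935, -0.5046, -0.0196],
       [-0.5838,  0.41  , -0.7008, -0.6575],
       [ 0.0012,  0.8636,  0.5042,  0.5771],
       [ 0.    ,  0.    ,  0.    ,  1.    ]])}
{'fx': 367.60804327221393, 'fy': 367.60804327221393, 'cx': 318.9060122485139, 'cy': 198.3700905815572, 'world_from_camera': array([[ 0.0269,  0.9871, -0.1577,  0.2995],
       [-0.9996,  0.0272,  0.0002,  0.0221],
       [ 0.0045,  0.1577,  0.9875,  1.1904],
       [ 0.    ,  0.    ,  0.    ,  1.    ]])}
```

View pics/top1.png

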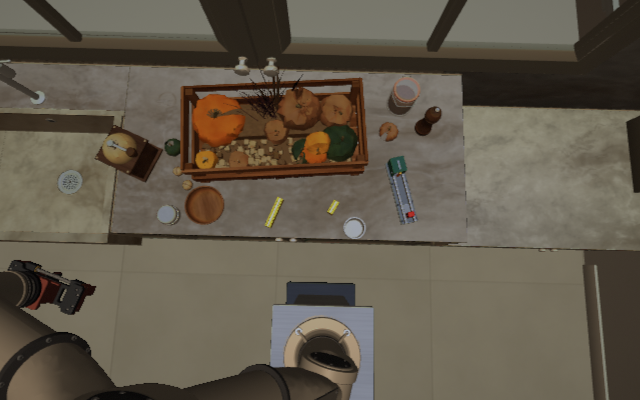

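View pics/scene1.png

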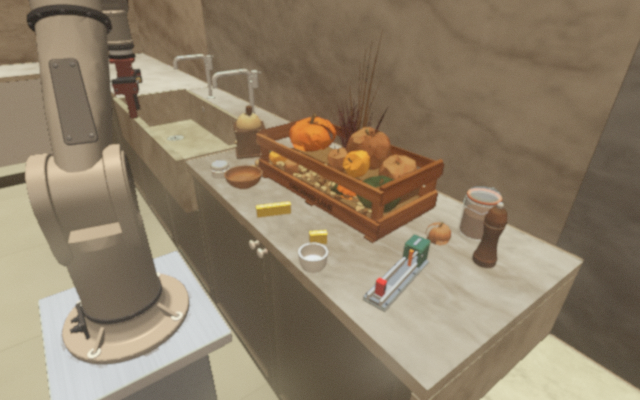

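Top view: the strip is at about (274,212), the stub at (333,207) and the ramekin at (355,228). The clipper runs from the red tab (411,214) to the green head (398,165), and the crate lies above the strip. The scene view agrees.

```bash
cat > h.py <<'E'
import cv2,numpy as np
from bench import readout,imaging
from scipy.spatial.transform import Rotation as R
np.set_printoptions(precision=4,suppress=True)
def ray(s,p,z):
    p=np.atleast_2d(np.asarray(p,float)); T=s["world_from_camera"]
    d=np.c_[(p[:,0]-s["cx"])/s["fx"],-(p[:,1]-s["cy"])/s["fy"],-np.ones(len(p))]@T[:3,:3].T
    o=T[:3,3]; return o+d*((z-o[2])/d[:,2])[:,None]
def proj(s,P):
    T=s["world_from_camera"]; q=(np.atleast_2d(P)-T[:3,3])@T[:3,:3]
    return np.c_[s["cx"]+s["fx"]*q[:,0]/-q[:,2], s["cy"]-s["fy"]*q[:,1]/-q[:,2]]
def blobs(s,lo,hi,amin=15):
    m=cv2.inRange(cv2.cvtColor(s["color"],cv2.COLOR_BGR2HSV),lo,hi)
    c,_=cv2.findContours(m,cv2.RETR_EXTERNAL,cv2.CHAIN_APPROX_NONE)
    return [k for k in c if cv2.contourArea(k)>amin]
def rects(s,lo,hi,z,amin=15):
    for c in blobs(s,lo,hi,amin):
        P=ray(s,c[:,0],z); (cx,cy),(w,h),a=cv2.minAreaRect((P[:,:2]*1000).astype(np.float32))
        b=cv2.boxPoints(((cx,cy),(w,h),a)); e=max(b[1]-b[0],b[2]-b[1],key=np.linalg.norm)
        print("px",c[:,0].mean(0),"c mm",(round(cx,1),round(cy,1)),"size",(round(w,1),round(h,1)),"long axis deg",round(np.degrees(np.arctan2(e[1],e[0])),2))
Y=((20,120,90),(34,255,255)); RED=((0,190,90),(6,255,255)); G=((65,80,30),(90,255,200))
E
python3 - <<'E'
from h import *
for n in ("top","scene"):
    s=imaging.snapshot(n); print(n)
    for nm,c,z in (("Y",Y,.032),("R",RED,.056),("G",G,.065)): print(nm); rects(s,*c,z)
    if n=="top":
        im=cv2.resize(s["color"][140:240,250:430],None,fx=4,fy=4,interpolation=cv2.INTER_CUBIC); cv2.imwrite("pics/topc.png",im)
st=readout.get_state(); print(R.from_rotvec(st["tool_rot"]).as_matrix())
E
```

```text
top
Y
px [334.56 207.72] c mm (455.5, -28.6) size (6.6, 43.6) long axis deg -30.96
px [330.9615 205.5385] c mm (462.2, -16.9) size (6.3, 44.6) long axis deg -28.17
px [273.1803 212.2131] c mm (437.9, 164.6) size (21.8, 99.6) long axis deg -22.65
px [108.5172 154.6207] c mm (608.5, 709.4) size (47.2, 14.6) long axis deg 62.91
R
px [410.5 214. ] c mm (439.4, -264.0) size (12.5, 16.1) long axis deg -88.43
G
px [396.7869 165.2623] c mm (591.8, -220.0) size (52.6, 51.4) long axis deg 15.11
scene
Y
px [318.4894 237.5319] c mm (442.9, -46.3) size (42.9, 40.8) long axis deg 54.41
px [272.8519 209.8889] c mm (422.1, 135.2) size (52.4, 95.1) long axis deg -23.44
px [360.95 153.65] c mm (897.8, 293.4) size (56.9, 32.8) long axis deg 70.08
R
G
[[ 0.321  -0.0003 -0.9471]
 [ 0.9471 -0.001   0.321 ]
 [-0.0011 -1.     -0.0001]]
```

View pics/topc.png

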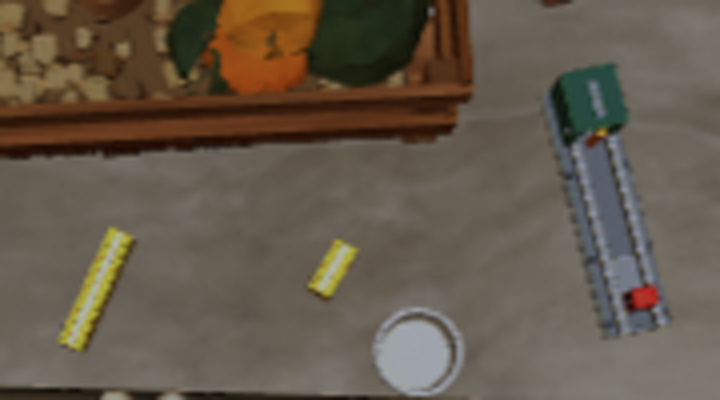

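The close crop shows the strip's yellow top at about -23° to world x. The clipper channel runs at about 16°, with the red tab at its robot-side end and the orange follower in the head's mouth. The sizes check out: strip 100x22, and tab to head centre 159 mm against the nominal 156–162. Moving above the strip.

```bash
python3 -m jog '[0.0878,-0.0378,0,-0.0361,0,0,0, 0.0878,-0.0378,0,-0.0361,0,0,0, 0.0878,-0.0378,0,-0.0361,0,0,0, 0.0878,-0.0378,0,-0.0361,0,0,0, 0.0878,-0.0378,0,-0.0361,0,0,0, 0.0878,-0.0378,0,-0.0361,0,0,0, 0.0878,-0.0378,0,-0.0361,0,0,0, 0.0878,-0.0378,0,-0.0361,0,0,0, 0.0878,-0.0378,0,-0.0361,0,0,0, 0.0878,-0.0378,0,-0.0361,0,0,0]'; python3 -m jog '[0.0878,0,0,0,0,4,0, 0.0878,0,0,0,0,0,0]'
python3 - <<'E'
from h import *
s=imaging.snapshot("wrist"); cv2.imwrite("pics/w1.png",s["color"]); print(s["fx"],s["world_from_camera"])
rects(s,*Y,.032,200)
st=readout.get_state(); print(st["tool_pos"],R.from_rotvec(st["tool_rot"]).as_matrix())
E
```

```text
time_s: 1.45
tool_pos: [0.4377, 0.1638, 0.2478]
tool_rot: [-1.346, -0.966, 0.965]
ft_force: [0.3, 0.6, -0.1]
width: 0.0879
time_s: 1.7
tool_pos: [0.4373, 0.165, 0.2477]
tool_rot: [-1.371, -0.912, 0.912]
ft_force: [0.5, 0.5, -0.2]
width: 0.088
321.45381824273977 [[ 0.3869 -0.8831 -0.2654  0.3644]
 [ 0.9221  0.3706  0.1108  0.1958]
 [ 0.0005 -0.2876  0.9578  0.3848]
 [ 0.      0.      0.      1.    ]]
px [183.0793 253.622 ] c mm (459.2, -22.4) size (19.4, 45.3) long axis deg -30.14
px [325.7297 183.0162] c mm (447.2, 168.9) size (7.0, 82.3) long axis deg -22.6
px [314.5549 182.3187] c mm (442.2, 157.0) size (7.2, 82.4) long axis deg -21.76
[0.437  0.1657 0.2476] [[ 0.3847 -0.0002 -0.923 ]
 [ 0.923   0.0001  0.3847]
 [ 0.0001 -1.      0.0002]]
```

View pics/w1.png

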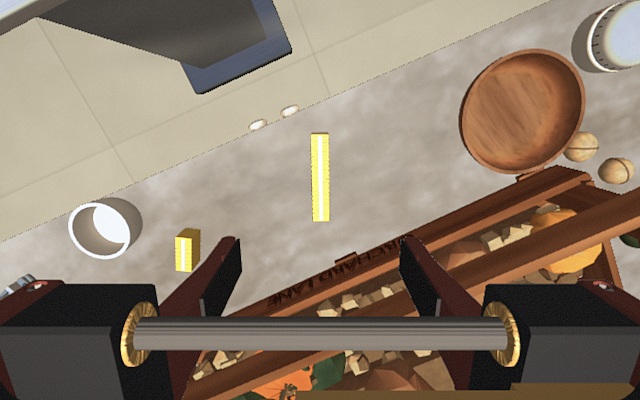

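The wrist view shows the strip upright in the image, columns 312–329 and rows 132–221, parallel to the finger gap. Bowl, stub and ramekin are clear of it. Refining its centre.

Run:
```python
from h import *
s=imaging.snapshot("wrist")
hsv=cv2.cvtColor(s["color"],cv2.COLOR_BGR2HSV)[120:235,295:345]
m=cv2.inRange(hsv,(18,60,90),(36,255,255))
ys,xs=np.nonzero(m); p=np.c_[xs+295,ys+120]; print(p.min(0),p.max(0))
h=cv2.convexHull(p.astype(np.int32)); P=ray(s,h[:,0],.032)
print(cv2.minAreaRect((P[:,:2]*1000).astype(np.float32)))
c=s["color"]; print(c[125:140,320], c[212:228,320], c[176,306:334])
```

```text
[310 133] [329 221]
((436.7805480957031, 165.89122009277344), (20.318347930908203, 101.10338592529297), 68.71219635009766)
[[168 182 191]
 [167 180 189]
 [166 181 190]
 [169 182 190]
 [169 184 192]
 [172 184 193]
 [175 187 195]
 [142 160 174]
 [ 80 112 134]
 [ 95 151 195]
 [120 242 247]
 [229 255 253]
 [255 252 250]
 [255 253 250]
 [255 252 250]] [[255 254 252]
 [255 253 252]
 [255 253 252]
 [255 253 252]
 [255 253 252]
 [255 254 252]
 [255 253 252]
 [255 255 253]
 [251 255 255]
 [124 229 242]
 [162 163 174]
 [159 171 180]
 [158 172 182]
 [159 172 183]
 [160 174 183]
 [164 177 185]] [[156 170 178]
 [154 166 177]
 [155 168 178]
 [153 164 173]
 [161 159 168]
 [120 213 229]
 [126 254 254]
 [139 254 253]
 [139 252 252]
 [138 251 251]
 [133 251 251]
 [118 251 251]
 [255 253 252]
 [255 253 252]
 [255 253 252]
 [255 253 252]
 [165 251 251]
 [129 250 251]
 [136 250 251]
 [137 250 251]
 [139 251 252]
 [141 255 255]
 [105 209 226]
 [144 155 174]
 [157 167 175]
 [157 171 182]
 [153 166 175]
 [150 164 175]]
```

Strip centre (436.8,165.9), 101x20 mm, is right under the TCP. Descend to TCP z 0.045 (tips 20 mm up the strip, to clear the channel walls later) and grip.

```bash
python3 -m jog '[0.0878,0,0.05,0,0,0,0, 0.06,0,0.05,0,0,0,0, 0.06,0,0.05,0,0,0,0, 0.06,0,0.03,0,0,0,0, 0.06,0,0.0206,0,0,0,0, 0.06,0,0.002,0,0,0,0, 0.06,0,0,0,0,0,0]'; python3 -m jog '[0,0,0,0,0,0,0, 0,0,0,0,0,0,0, 0,0,0,0,0,0,0, 0,0,0,0,0,0,0, 0,0,0,0,0,0,0]'; python3 -m jog '[0,0,-0.05,0,0,0,0, 0,0,-0.05,0,0,0,0, 0,0,-0.05,0,0,0,0, 0,0,0,0,0,0,0]'
python3 - <<'E'
from h import *
st=readout.get_state(); print(st["ft_force"],st["tool_pos"],R.from_rotvec(st["tool_rot"]).as_matrix())
E
```

```text
time_s: 2.68
tool_pos: [0.4374, 0.166, 0.0455]
tool_rot: [-1.371, -0.914, 0.913]
ft_force: [0.8, 0.4, 0.8]
width: 0.0602
time_s: 3.3
tool_pos: [0.4373, 0.1654, 0.0452]
tool_rot: [-1.371, -0.912, 0.912]
ft_force: [-0.4, 0.3, 3.0]
width: 0.0198
time_s: 3.8
tool_pos: [0.4392, 0.1664, 0.1983]
tool_rot: [-1.371, -0.918, 0.906]
ft_force: [-1.2, 0.1, -0.5]
width: 0.0195
[-1.223   0.0731 -0.5214] [0.4392 0.1664 0.1983] [[ 0.3864  0.006  -0.9223]
 [ 0.9223  0.0042  0.3864]
 [ 0.0062 -1.     -0.0039]]
```

Gripped at 19.8 mm. Carrying it over to the clipper and turning the jaws from 67.3° to about 106°.

```bash
python3 -m jog '[0,0,-0.04,0,0,0,0, 0,-0.0421,0,-0.03,0,0,0, 0,-0.0421,0,-0.03,0,0,0, 0,-0.0421,0,-0.03,0,0,0, 0,-0.0421,0,-0.03,0,0,0, 0,-0.0421,0,-0.03,0,0,0, 0,-0.0421,0,-0.03,0,0,0, 0,-0.0421,0,-0.03,0,0,0, 0,-0.0421,0,-0.03,0,0,0]'; python3 -m jog '[0,0,0,0,0,-9.65,0, 0,0,0,0,0,-9.65,0, 0,0,0,0,0,-9.65,0, 0,0,0,0,0,-9.65,0, 0,0,0,0,0,0,0, 0,0,0,0,0,0,0]'
python3 - <<'E'
from h import *
st=readout.get_state(); M=R.from_rotvec(st["tool_rot"]).as_matrix(); print(st["ft_force"],st["tool_pos"],M,"jaw deg",np.degrees(np.arctan2(M[1,0],M[0,0])))
s=imaging.snapshot("wrist"); cv2.imwrite("pics/w2.png",s["color"]); print(s["world_from_camera"][:3,3])
for nm,c,z in (("R",RED,.056),("G",G,.065),("Y",Y,.16)): print(nm); rects(s,*c,z,100)
E
```

```text
time_s: 4.92
tool_pos: [0.528, -0.2392, 0.2332]
tool_rot: [-1.369, -0.911, 0.914]
ft_force: [0.9, 0.3, -1.1]
width: 0.0197
time_s: 5.68
tool_pos: [0.528, -0.2379, 0.2341]
tool_rot: [-1.066, -1.407, 1.408]
ft_force: [0.5, 0.1, -0.3]
width: 0.0199
[ 0.5026  0.108  -0.2679] [ 0.528  -0.2379  0.2341] [[-0.2703 -0.0015 -0.9628]
 [ 0.9628  0.0004 -0.2703]
 [ 0.0008 -1.      0.0013]] jaw deg 105.68386598982913
[ 0.4522 -0.2593  0.3713]
R
px [316.1385  91.2769] c mm (440.8, -265.7) size (14.9, 18.7) long axis deg -74.32
G
Y
px [319.7468 237.0458] c mm (546.6, -232.4) size (113.0, 27.6) long axis deg 15.89
px [528.5843 174.0618] c mm (456.2, -114.0) size (15.4, 28.3) long axis deg -29.69
```

View pics/w2.png

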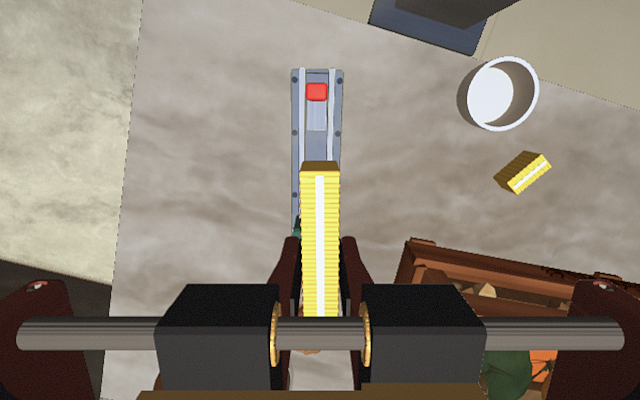

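The wrist view shows the rail end of the plate at row 69, columns 291–344. The red tab is at (316,91) and the tongue front near row 131. The held strip hides the rest, and the stub and ramekin are clear. I'll fit the channel's centre line and the tongue front.

Run:
```python
from h import *
s=imaging.snapshot("wrist"); g=cv2.cvtColor(s["color"],cv2.COLOR_BGR2GRAY)
for r in (110,120,145,155): print(r,g[r,284:352])
print("col316",list(enumerate(g[62:162,312:321].mean(1).round().astype(int),62)))
c=cv2.resize(s["color"][60:200,270:365],None,fx=4,fy=4,interpolation=cv2.INTER_NEAREST); cv2.imwrite("pics/w2c.png",c)
```

```text
110 [165 168 172 172 175 175 183 120 127 146 148 147 149 143 137 206 216 206
 206 214 187 124 110 173 194 190 182 182 178 186 187 193 187 184 183 184
 185 183 185 182 189 194 147 111 194 214 210 211 212 193 152 142 145 144
 148 150 149 125 128 159 163 162 165 165 161 161 158 161]
120 [169 170 170 168 169 170 180 118 125 148 150 149 144 145 138 200 215 210
 210 216 175 115 119 181 194 191 186 185 184 187 192 192 187 186 184 189
 183 183 184 185 190 204 156  76 185 217 211 212 216 151 136 147 146 147
 148 145 157 119 154 170 169 165 167 164 165 168 168 163]
145 [171 168 172 171 170 172 178 128 137 151 152 149 151 148 142 202 215 208
 214 218 147 118 143 151 145 147 145 148 147 152 150 147 148 145 149 146
 145 147 146 145 148 150 122 198 218 212 214 217 171 144 145 148 146 144
 145 155 115 150 170 164 162 162 161 164 164 167 165 167]
155 [160 162 161 164 162 164 175 120 127 149 148 145 145 144 132 207 217 212
 215 223 130 124 151 147 146 146 146 147 148 147 144 147 146 147 147 150
 149 150 148 148 146 152  89 178 217 215 215 218 145 129 145 150 146 146
 148 137 144 166 173 171 169 171 1
[... 1489 characters left out ...]
30, np.int64(160)), (131, np.int64(147)), (132, np.int64(151)), (133, np.int64(152)), (134, np.int64(153)), (135, np.int64(153)), (136, np.int64(152)), (137, np.int64(151)), (138, np.int64(151)), (139, np.int64(151)), (140, np.int64(148)), (141, np.int64(149)), (142, np.int64(147)), (143, np.int64(148)), (144, np.int64(147)), (145, np.int64(148)), (146, np.int64(148)), (147, np.int64(148)), (148, np.int64(147)), (149, np.int64(147)), (150, np.int64(148)), (151, np.int64(148)), (152, np.int64(147)), (153, np.int64(146)), (154, np.int64(147)), (155, np.int64(147)), (156, np.int64(147)), (157, np.int64(146)), (158, np.int64(148)), (159, np.int64(153)), (160, np.int64(124)), (161, np.int64(78))]
```

View pics/w2c.png

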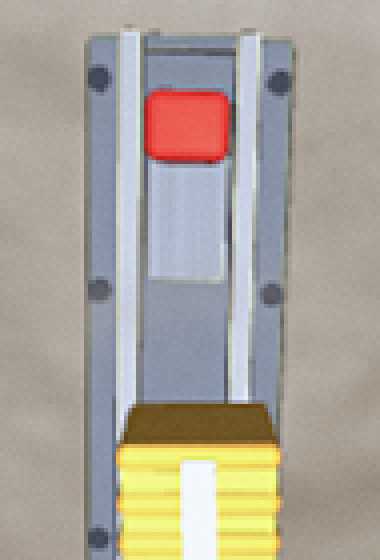

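Run:
```python
from h import *
s=imaging.snapshot("wrist"); st=readout.get_state()
rows=np.array([110,120,145,155]); L=np.array([298.5,298.5,298.5,298.4]);Rr=np.array([333.5,333,332.4,332.])+.0
a=ray(s,np.c_[L,rows],.026); b=ray(s,np.c_[Rr,rows],.026); m=(a+b)/2
print("w",np.linalg.norm(a-b,axis=1)*1e3, np.degrees(np.arctan2(*(a[-1]-a[0])[[1,0]])),np.degrees(np.arctan2(*(b[-1]-b[0])[[1,0]])))
pl=ray(s,np.c_[[290.6]*4,rows],.008); pr=ray(s,np.c_[[341.6,341.3,339.8,339.3],rows],.008)
print("plate w",np.linalg.norm(pl-pr,axis=1)*1e3, np.degrees(np.arctan2(*(pl[-1]-pl[0])[[1,0]])),np.degrees(np.arctan2(*(pr[-1]-pr[0])[[1,0]])))
for th in (15.0,15.7,16.4):
    t=np.radians(th);u=np.array([np.cos(t),np.sin(t),0]);v=np.array([-u[1],u[0],0])
    f=ray(s,(314,130.2),.018)[0]; e=ray(s,(314,69),.008)[0]
    # held strip sides, z~top: use edges at image rows 185..215
    print(th,"axis v: walls",(m@v*1e3),"plate",((pl+pr)/2@v*1e3),"tab",np.array([.4408,-.2657,0])@v*1e3,"tcp",st["tool_pos"]@v*1e3)
    print("  u: tongue front",f@u*1e3,"plate end",e@u*1e3,"tab",np.array([.4408,-.2657,0])@u*1e3,"tcp",st["tool_pos"]@u*1e3)
g=cv2.cvtColor(s["color"],cv2.COLOR_BGR2HSV); y=cv2.inRange(g,(18,90,90),(36,255,255))
for r in (175,190,205,220):
    x=np.nonzero(y[r,290:350])[0]+290; P=ray(s,[(x.min()-.5,r),(x.max()+.5,r)],st["tool_pos"][2]-.013); print(r,x.min(),x.max(),np.linalg.norm(P[0]-P[1])*1e3,P.mean(0))
# tail top edge
P=ray(s,(320,171),st["tool_pos"][2]-.013); print("tail",P, np.linalg.norm(P[0]-st["tool_pos"])*1e3)
col=np.nonzero(y[:,319-14])[0]; print("yellow rows",col[col>150][:5], s["color"][155:176,308])
```

```text
w [36.1879 35.9801 36.1374 36.1378] 14.530841598290625 14.469359331581321
plate w [55.4766 55.6283 55.1781 55.1055] 14.258865598041467 13.825250990589325
15.0 axis v: walls [-371.1028 -371.2657 -371.3389 -371.5089] plate [-371.1773 -371.2379 -371.8148 -371.9962] tab -370.7339271261966 tcp -366.49422396414934
  u: tongue front 395.3184153647546 plate end 333.118413644918 tab 357.01188394448155 tcp 448.84197898666497
15.7 axis v: walls [-375.6477 -375.9331 -376.3221 -376.6224] plate [-375.7249 -375.9145 -376.8236 -377.1421] tab -375.0678736116761 tcp -371.9503752079466
  u: tongue front 390.73032723766806 plate end 328.5269132951004 tab 352.4559833290049 tcp 444.33102151708647
16.4 axis v: walls [-380.1365 -380.5444 -381.2491 -381.6797] plate [-380.2165 -380.5349 -381.7762 -382.2317] tab -379.34583721163324 tcp -377.3510088861502
  u: tongue front 386.08391843659456 plate end 323.8863767951031 tab 347.8474748941051 tcp 439.753742897493
175 299 339 19.479222491260252 [ 0.4828 -0.251   0.2217]
190 301 338 18.30390726966811 [ 0.4899 -0.2487  0.2217]
205 300 339 19.537746671825865 [ 0.4971 -0.2467  0.2217]
220 301 338 18.825128396582816 [ 0.5046 -0.2446  0.2217]
tail [[ 0.4809 -0.251   0.2217]] 51.02608671968156
yellow rows [161 162 163 164 165] [[169 149 140]
 [166 148 137]
 [167 149 138]
 [168 149 139]
 [174 151 139]
 [136 130 128]
 [ 41  88 110]
 [ 32  80 107]
 [ 36  83 110]
 [ 34  81 108]
 [ 36  83 109]
 [ 38  84 111]
 [ 40  86 112]
 [ 37  85 113]
 [ 33  79 105]
 [ 44  93 126]
 [ 80 183 225]
 [108 234 248]
 [126 245 244]
 [131 247 243]
 [111 237 242]]
```

Position agrees to about 1 mm, but this short baseline gives an axis angle of only 14.5–15.7°. I'll shift 95 mm sideways so the whole channel shows beside the strip.

```bash
python3 -m jog '[0,0.0475,0,0,0,0,0, 0,0.0475,0,0,0,0,0, 0,0,0,0,0,0,0, 0,0,0,0,0,0,0]'
python3 - <<'E'
from h import *
s=imaging.snapshot("wrist"); cv2.imwrite("pics/w3.png",s["color"]); np.save("w3.npy",s,allow_pickle=True)
c=s["color"][50:330,140:320]; cv2.imwrite("pics/w3c.png",cv2.resize(c,None,fx=2.1,fy=2.1,interpolation=cv2.INTER_CUBIC))
rects(s,*RED,.056,100); rects(s,*G,.065,100)
E
```

```text
time_s: 6.32
tool_pos: [0.5027, -0.1471, 0.2353]
tool_rot: [-1.066, -1.41, 1.41]
ft_force: [-0.2, -0.2, -0.4]
width: 0.0196
px [218.4459  90.8784] c mm (439.9, -262.8) size (15.0, 22.0) long axis deg -74.16
px [229.3689 243.2039] c mm (585.7, -222.0) size (65.1, 52.4) long axis deg 14.55
```

View pics/w3c.png

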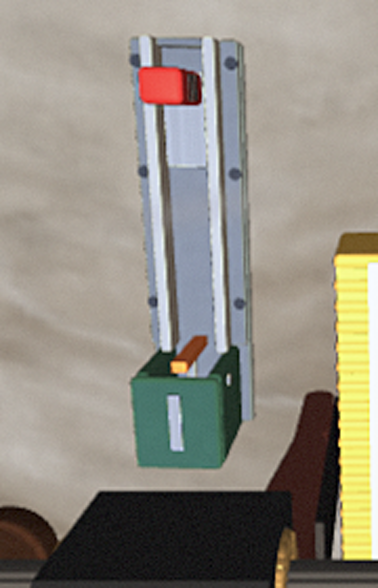

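The crop shows the whole channel. Both walls run from row ~37 to ~352, with the tab at (165,85), tongue front at row 166, orange follower near (190,355) and head top spanning (133–220, 375–467). Fitting wall-top lines.

Run:
```python
from h import *
s=np.load("w3.npy",allow_pickle=True).item(); g=cv2.GaussianBlur(cv2.cvtColor(s["color"],cv2.COLOR_BGR2GRAY),(1,3),0).astype(float)
res={}
Ls=[];
for r in list(range(104,212,4)):
    f=(r-68)/150
    e=[]
    for c0 in (140+148/2.1+f*(19/2.1), 140+209/2.1+f*(14/2.1)):
        c0=int(round(c0)); seg=g[r,c0-7:c0+8]; b=np.nonzero(seg>185)[0]
        if len(b): e+= [b.min()+c0-7,b.max()+c0-7]
        else: e+=[np.nan]*2
    Ls.append([r]+e)
A=np.array(Ls); print(A[::3])
for i in range(1,5):
    P=ray(s,np.c_[A[:,i]+(-.5 if i%2 else .5),A[:,0]],.026)[:,:2]; P=P[np.isfinite(P).all(1)]
    for _ in range(3):
        k=np.polyfit(P[:,0],P[:,1],1); d=P[:,1]-np.polyval(k,P[:,0]); P=P[abs(d)<max(.0008,1.5*d.std())]
    print(i,len(P),"deg",np.degrees(np.arctan(k[0])),"y at x=.5",np.polyval(k,.5)*1e3,"std",d.std()*1e3)
```

```text
[[104 209 220 234 242]
 [116 210 220 235 242]
 [128 211 221 236 243]
 [140 211 215 240 243]
 [152 212 216 240 244]
 [164 213 217 240 244]
 [176 214 218 241 245]
 [188 215 219 242 245]
 [200 216 219 242 246]]
1 27 deg 14.365790244820733 y at x=.5 -268.3587566480607 std 0.31033281109481875
2 15 deg 9.74237300757318 y at x=.5 -259.3668325156087 std 1.3331508907420915
3 18 deg 16.981408282648456 y at x=.5 -239.23605802711674 std 0.6755066725415982
4 27 deg 14.362373832729332 y at x=.5 -232.15652471328073 std 0.30458380793170353
```

Both outer wall edges give 14.36° (35 mm apart, 36 expected). The channel line is y = -0.2504 at x = 0.5, matching the earlier view and the tab. Along the axis, the clipper origin is at u≈442 mm; tongue front and tab both give a rail travel of ~1 mm. Align with the strip's nose just short of the follower, above the walls, then check.

```bash
python3 -m jog '[0,0,0,0,0,1.3,0, 0,-0.05,0,0.006,0,0,0, 0,-0.0495,0,0.0063,0,0,0, 0,0,0.045,0,0,0,0, 0,0,0.045,0,0,0,0, 0,0,0.045,0,0,0,0, 0,0,0.02,0,0,0,0, 0,0,0,0,0,0,0, 0,0,0,0,0,0,0]'
cat > p.py <<'E'
from h import *
st=readout.get_state(); M=R.from_rotvec(st["tool_rot"]).as_matrix(); t=np.radians(14.4)
u=np.array([np.cos(t),np.sin(t),0]); v=np.array([-u[1],u[0],0]); p=st["tool_pos"]; f=st["ft_force"]
print("clip x %.1f y %.1f z %.1f"%(p@u*1e3-442,p@v*1e3+366.9,p[2]*1e3),"jaw",np.degrees(np.arctan2(M[1,0],M[0,0])).round(2),"Fu %.1f Fv %.1f Fz %.1f"%(f@u,f@v,f[2]),"yaxis",M[:,1],"w",st["width"])
E
python3 p.py
python3 - <<'E'
from h import *
s=imaging.snapshot("wrist"); cv2.imwrite("pics/w4.png",s["color"][20:330,220:420]); cv2.imwrite("pics/w4.png",cv2.resize(s["color"][20:330,220:420],None,fx=1.9,fy=1.9)); np.save("w4.npy",s,allow_pickle=True)
E
```

```text
time_s: 7.5
tool_pos: [0.5162, -0.2469, 0.0809]
tool_rot: [-1.08, -1.394, 1.393]
ft_force: [-0.0, 0.1, -0.2]
width: 0.0197
clip x -3.4 y -0.6 z 80.9 jaw 104.5 Fu -0.0 Fv 0.1 Fz -0.2 yaxis [ 0.0012 -0.0008 -1.    ] w 0.01971101913300345
```

View pics/w4.png

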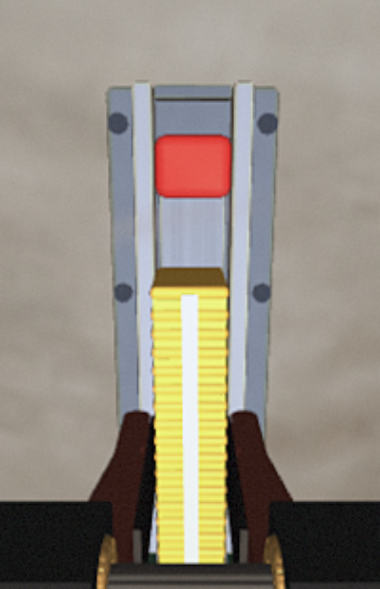

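The view shows the strip parallel to the channel. Its centre is at crop column ~188.5 against ~192 for the channel. Measuring that offset exactly.

Run:
```python
from h import *
s=np.load("w4.npy",allow_pickle=True).item(); print(s["cx"],s["cy"])
t=np.radians(14.4); u=np.array([np.cos(t),np.sin(t),0]); v=np.array([-u[1],u[0],0])
g=cv2.cvtColor(s["color"],cv2.COLOR_BGR2GRAY).astype(int)
for r in (80,100,130,150,160,200,220):
    b=np.nonzero(g[r,265:370]>185)[0]+265
    k=np.split(b,np.nonzero(np.diff(b)>1)[0]+1); k=[(q[0],q[-1]) for q in k if len(q)>2]; print(r,k)
    L=k[0][0]-.5; Q=k[-1][1]+.5; P=ray(s,[(L,r),(Q,r)],.026); print("  w",np.linalg.norm(P[0]-P[1])*1e3,"mid u,v",P.mean(0)@u*1e3-442,P.mean(0)@v*1e3+366.9)
y=cv2.inRange(cv2.cvtColor(s["color"],cv2.COLOR_BGR2HSV),(18,90,90),(36,255,255))
for r in range(180,300,14):
    x=np.nonzero(y[r,285:350])[0]+285; P=ray(s,[(x.min()-.5,r),(x.max()+.5,r)],.0809-.013); print(r,x.min(),x.max(),"w",np.linalg.norm(P[0]-P[1])*1e3,"u,v",P.mean(0)@u*1e3-442,P.mean(0)@v*1e3+366.9)
```

```text
319.8260116298764 201.99643757956122
80 [(np.int64(291), np.int64(298)), (np.int64(344), np.int64(352))]
  w 34.690795091462974 mid u,v -95.93064932117653 0.23111286152015964
100 [(np.int64(291), np.int64(299)), (np.int64(344), np.int64(351))]
  w 34.71629177478152 mid u,v -85.26261068457995 -0.018922418698537058
130 [(np.int64(292), np.int64(299)), (np.int64(343), np.int64(350))]
  w 34.464089829735094 mid u,v -68.55754453689838 0.027642221277346835
150 [(np.int64(292), np.int64(300)), (np.int64(343), np.int64(350))]
  w 35.081224458770706 mid u,v -56.922281529985185 0.060047640195136864
160 [(np.int64(293), np.int64(300)), (np.int64(342), np.int64(349))]
  w 34.198217291665046 mid u,v -50.94697720769312 0.07673083767485878
200 [(np.int64(294), np.int64(299)), (np.int64(301), np.int64(338)), (np.int64(342), np.int64(348))]
  w 34.23543702726025 mid u,v -25.92564061765279 0.14646246480128866
220 [(np.int64(293), np.int64(299)), (np.int64(302), np.int64(337)), (np.int64(341), np.int64(348))]
  w 35.52386619594297 mid u,v -12.697370330465958 -0.1338941163624554
180 301 339 w 18.626837810717905 u,v -48.248273318536405 -0.5235110837210755
194 300 339 w 19.35376103773821 u,v -41.315340718688105 -0.7523619011343499
208 301 339 w 19.11937677584432 u,v -34.199984806489795 -0.49700043846917197
222 301 339 w 19.375545090187337 u,v -26.89350447685672 -0.4832124389574233
236 302 338 w 18.631559764587887 u,v -19.38857557657866 -0.4690255329708748
250 302 339 w 19.398528741292903 u,v -11.67748966834364 -0.19924151292059378
264 302 338 w 19.15173293551753 u,v -3.7501290014448045 -0.43951342439515884
278 302 339 w 19.94778143004328 u,v 4.400674108093369 -0.1616734536226545
292 303 338 w 19.16927904838964 u,v 12.786088764431838 -0.1420536614507455
```

Channel line confirmed (residual ~0.1 mm). The strip is 0.4 mm off and 0.3° out, well inside the ±2 mm slack. Lower just above the tongue, then push the follower.

```bash
python3 -m jog '[0,0.0004,0.007,0,0,0,0, 0,0,0.005,0,0,0,0, 0,0,0.0025,0,0,0,0, 0,0,0,0,0,0,0, 0,0,0,0,0,0,0]'; python3 p.py; python3 -m jog '[0,0,0,-0.003,0,0,0, 0,0,0,-0.003,0,0,0, 0,0,0,-0.003,0,0,0, 0,0,0,-0.003,0,0,0, 0,0,0,-0.003,0,0,0, 0,0,0,-0.003,0,0,0, 0,0,0,0,0,0,0, 0,0,0,0,0,0,0]'; python3 p.py
```

```text
time_s: 8.18
tool_pos: [0.5156, -0.2456, 0.0656]
tool_rot: [-1.078, -1.394, 1.394]
ft_force: [-0.5, 0.4, -1.4]
width: 0.0196
clip x -3.7 y 0.7 z 65.6 jaw 104.58 Fu -0.4 Fv 0.5 Fz -1.4 yaxis [ 0.0001 -0.0001 -1.    ] w 0.019608141427068234
time_s: 9.18
tool_pos: [0.5328, -0.2412, 0.0655]
tool_rot: [-1.078, -1.394, 1.394]
ft_force: [-2.1, -1.8, -0.8]
width: 0.0199
clip x 14.0 y 0.8 z 65.5 jaw 104.57 Fu -2.4 Fv -1.2 Fz -0.8 yaxis [-0.0002 -0.     -1.    ] w 0.01992564084311287
```

Spring felt at -2.4 N. Tail estimated 7 mm in front of the tongue. Lower to the floor.

```bash
python3 -m jog '[0,-0.0005,0.003,0,0,0,0, 0,0,0.003,0,0,0,0, 0,0,0.003,0,0,0,0, 0,0,0.002,0,0,0,0, 0,0,0,0,0,0,0]'; python3 p.py;  python3 -m jog '[0,0,0.001,0,0,0,0, 0,0,0.0006,0,0,0,0, 0,0,0,0,0,0,0]'; python3 p.py
```

```text
time_s: 9.8
tool_pos: [0.5328, -0.2414, 0.0542]
tool_rot: [-1.077, -1.394, 1.394]
ft_force: [-2.0, -0.3, -1.0]
width: 0.0197
clip x 14.0 y 0.5 z 54.2 jaw 104.58 Fu -2.0 Fv 0.2 Fz -1.0 yaxis [-0.0006  0.0002 -1.    ] w 0.019652083615633087
time_s: 10.18
tool_pos: [0.5331, -0.2415, 0.0532]
tool_rot: [-1.078, -1.394, 1.394]
ft_force: [-2.6, -0.9, 4.0]
width: 0.0194
clip x 14.3 y 0.4 z 53.2 jaw 104.57 Fu -2.7 Fv -0.2 Fz 4.0 yaxis [ 0.0001  0.0002 -1.    ] w 0.019394242498080163
```

Floor contact at exactly the expected height. Release, rise and look.

```bash
python3 -m jog '[0.05,0,0,0,0,0,0, 0.05,0,0,0,0,0,0, 0.05,0,0,0,0,0,0, 0.05,0,0,0,0,0,0, 0.05,0,-0.02,0,0,0,0, 0.05,0,-0.04,0,0,0,0, 0.05,0,-0.04,0,0,0,0, 0.05,0,0,0,0,0,0, 0.05,0,0,0,0,0,0]'; python3 p.py
python3 - <<'E'
from h import *
s=imaging.snapshot("wrist"); cv2.imwrite("pics/w5.png",cv2.resize(s["color"][20:330,220:420],None,fx=1.9,fy=1.9))
t=np.radians(14.4); u=np.array([np.cos(t),np.sin(t),0]); v=np.array([-u[1],u[0],0])
y=cv2.inRange(cv2.cvtColor(s["color"],cv2.COLOR_BGR2HSV),(18,90,90),(36,255,255)); 
n=np.nonzero(y[:,285:355].sum(1)>3*255)[0]; print("rows",n.min(),n.max())
for r in np.linspace(n.min()+4,n.max()-4,7).astype(int):
    x=np.nonzero(y[r,285:355])[0]+285; P=ray(s,[(x.min()-.5,r),(x.max()+.5,r)],.040); print(r,x.min(),x.max(),"w",np.linalg.norm(P[0]-P[1])*1e3,"u,v",P.mean(0)@u*1e3-442,P.mean(0)@v*1e3+366.9)
for c,z in ((RED,.056),): rects(s,*c,z,100)
g=s["color"].mean(2).astype(int); print(list(enumerate(g[60:170,316],60)))
E
```

```text
time_s: 11.3
tool_pos: [0.533, -0.2413, 0.1534]
tool_rot: [-1.078, -1.395, 1.394]
ft_force: [-0.7, 0.1, -0.5]
width: 0.0502
clip x 14.2 y 0.6 z 153.4 jaw 104.58 Fu -0.7 Fv 0.3 Fz -0.5 yaxis [ 0.0005  0.0001 -1.    ] w 0.050228204417258046
rows 132 399
136 308 333 w 19.922457509940976 u,v -42.208461693703214 1.1238255508127963
179 309 332 w 19.115767921993566 u,v -8.522313451826506 1.2481476108271181
222 309 332 w 19.901221048379384 u,v 27.932107706557588 1.3827329172520422Traceback (most recent call last):
  File "<stdin>", line 7, in <module>
    return umr_minimum(a, axis, None, out, keepdims, initial, where)
ValueError: zero-size array to reduction operation minimum which has no identity
```

View pics/w5.png

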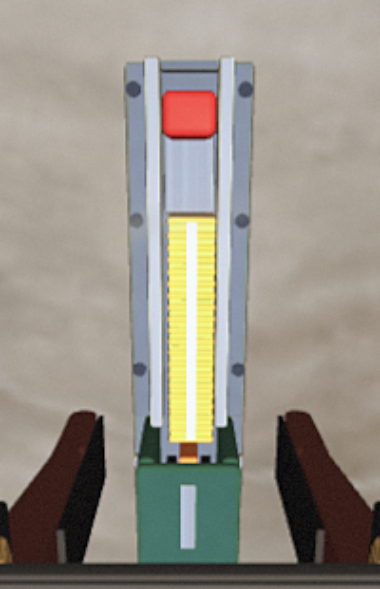

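The strip lies in the channel with its tail at the tongue (crop row ~214) and its nose in the mouth against the follower (row ~441). Numeric check of both ends and the tab.

Run:
```python
from h import *
s=imaging.snapshot("wrist")
t=np.radians(14.4); u=np.array([np.cos(t),np.sin(t),0]); v=np.array([-u[1],u[0],0])
cl=lambda P:np.c_[P@u*1e3-442,P@v*1e3+366.9]
print("col",[(i,tuple(map(int,s["color"][i,313]))) for i in list(range(90,98))+list(range(126,137))+list(range(246,262))])
rects(s,*RED,.056,100)
for r in (131.5,132.5,252): print(r,cl(ray(s,(320,r),.040)))
for r in (129,130,131): print("tongue",r,cl(ray(s,(320,r),.018)))
print("plate end",[(r,cl(ray(s,(320,r),.008))[0,0].round(1)) for r in (51,52,53,54)])
for r in (80,110): 
    g=s["color"].mean(2)[r,280:360]; b=np.nonzero(g>188)[0]+280; print(r,b, cl(ray(s,[(b.min()-.5,r),(b.max()+.5,r)],.026)))
T=imaging.snapshot("top"); rects(T,*Y,.032)
```

```text
col [(90, (64, 69, 236)), (91, (50, 52, 215)), (92, (21, 27, 128)), (93, (30, 31, 88)), (94, (167, 149, 152)), (95, (216, 196, 181)), (96, (208, 187, 177)), (97, (207, 186, 176)), (126, (207, 189, 181)), (127, (209, 191, 183)), (128, (208, 189, 181)), (129, (210, 191, 184)), (130, (208, 187, 180)), (131, (214, 210, 200)), (132, (159, 172, 172)), (133, (74, 98, 121)), (134, (85, 110, 133)), (135, (116, 196, 221)), (136, (137, 245, 245)), (246, (125, 242, 245)), (247, (104, 230, 242)), (248, (120, 244, 244)), (249, (123, 248, 244)), (250, (113, 239, 244)), (251, (125, 242, 245)), (252, (124, 251, 251)), (253, (127, 215, 231)), (254, (173, 155, 147)), (255, (174, 147, 135)), (256, (157, 140, 134)), (257, (159, 143, 137)), (258, (160, 143, 138)), (259, (162, 147, 139)), (260, (153, 140, 133)), (261, (136, 116, 102))]
px [318.5333  80.2222] c mm (440.6, -265.8) size (14.7, 18.5) long axis deg -75.41
131.5 [[-46.12     1.0533]]
132.5 [[-45.3737   1.0557]]
252 [[54.327   1.3816]]
tongue 129 [[-46.4774   1.0938]]
tongue 130 [[-45.6689   1.0964]]
tongue 131 [[-44.859    1.0991]]
plate end [(51, np.float64(-106.9)), (52, np.float64(-106.2)), (53, np.float64(-105.5)), (54, np.float64(-104.7))]
80 [296 297 298 299 300 301 302 336 337 338 339 340 341] [[-83.8006 -17.8854]
 [-83.9142  17.4942]]
110 [297 298 299 300 301 302 307 308 309 310 311 312 313 314 315 316 317 318
 319 320 321 322 323 324 325 326 327 328 329 330 335 336 337 338 339 340] [[-61.6186 -17.5099]
 [-61.726   17.2041]]
px [334.56 207.72] c mm (455.5, -28.6) size (6.6, 43.6) long axis deg -30.96
px [330.9615 205.5385] c mm (462.2, -16.9) size (6.3, 44.6) long axis deg -28.17
px [401.48 192.72] c mm (510.7, -242.4) size (37.3, 10.1) long axis deg 11.98
px [108.4444 154.6667] c mm (608.6, 709.1) size (47.1, 12.9) long axis deg 65.27
px [121.3333 138.5476] c mm (667.1, 674.6) size (56.3, 18.0) long axis deg 47.86
```

Tail at -43.9 and nose at 55.7: length 99.6 mm at the flat height, so it lies flat against the tongue. Next, go behind the tab with closed fingers and push it by its rear face.

```bash
python3 -m jog '[0,-0.0008,0,0.04,0,0,0, 0,0,0,0.04,0,0,0, 0,0,0,0.039,0,0,0, 0,0,0.045,0,0,0,0, 0,0,0.04,0,0,0,0, 0,0,0.012,0,0,0,0, 0,0,0,0,0,0,0, 0,0,0,0,0,0,0]'; python3 p.py; python3 -m jog '[0,0,0,-0.002,0,0,0, 0,0,0,0,0,0,0]'; python3 p.py
```

```text
time_s: 12.45
tool_pos: [0.4189, -0.2728, 0.057]
tool_rot: [-1.08, -1.395, 1.394]
ft_force: [-0.1, -0.3, 0.3]
width: 0.0005
clip x -104.1 y -1.5 z 57.0 jaw 104.57 Fu -0.2 Fv -0.3 Fz 0.3 yaxis [ 0.0015 -0.0007 -1.    ] w 0.0004995624240846186
time_s: 12.7
tool_pos: [0.4208, -0.2718, 0.0567]
tool_rot: [-1.079, -1.395, 1.394]
ft_force: [-0.4, 0.2, -0.4]
width: 0.0002
clip x -102.0 y -1.1 z 56.7 jaw 104.6 Fu -0.3 Fv 0.3 Fz -0.4 yaxis [ 0.0015 -0.0005 -1.    ] w 0.00017546811320302022
```

```bash
python3 -m jog '[0,0.001,0,-0.001,0,0,0, 0,0,0,-0.001,0,0,0, 0,0,0,-0.001,0,0,0, 0,0,0,-0.001,0,0,0, 0,0,0,-0.001,0,0,0, 0,0,0,-0.001,0,0,0, 0,0,0,0,0,0,0]'; python3 p.py;  python3 -m jog '[0,0,0,-0.001,0,0,0, 0,0,0,-0.001,0,0,0, 0,0,0,-0.001,0,0,0, 0,0,0,-0.001,0,0,0, 0,0,0,0,0,0,0]'; python3 p.py
```

```text
time_s: 13.58
tool_pos: [0.4228, -0.2699, 0.0557]
tool_rot: [-1.075, -1.39, 1.394]
ft_force: [-8.0, -2.2, 6.4]
width: 0.0005
clip x -99.6 y 0.4 z 55.7 jaw 104.46 Fu -8.3 Fv -0.1 Fz 6.4 yaxis [-0.0041  0.0007 -1.    ] w 0.00045410095244301793
time_s: 14.2
tool_pos: [0.4265, -0.2689, 0.0557]
tool_rot: [-1.075, -1.39, 1.394]
ft_force: [-8.6, -1.9, 7.0]
width: 0.0006
clip x -95.8 y 0.4 z 55.7 jaw 104.46 Fu -8.8 Fv 0.3 Fz 7.0 yaxis [-0.0044  0.0007 -1.    ] w 0.0006193269408892655
```

Sliding at ~8.5 N (7 drag + spring), as expected; the arm's compliance is about 3 N/mm, which is gentle. Continue.

```bash
python3 -m jog '[0,0,0,-0.001,0,0,0, 0,0,0,-0.001,0,0,0, 0,0,0,-0.001,0,0,0, 0,0,0,-0.001,0,0,0, 0,0,0,-0.001,0,0,0, 0,0,0,-0.001,0,0,0, 0,0,0,0,0,0,0]'; python3 p.py;  python3 -m jog '[0,0,0,-0.001,0,0,0, 0,0,0,-0.001,0,0,0, 0,0,0,-0.001,0,0,0, 0,0,0,0,0,0,0]'; python3 p.py
```

```text
time_s: 15.08
tool_pos: [0.4321, -0.2675, 0.0556]
tool_rot: [-1.075, -1.39, 1.394]
ft_force: [-9.7, -2.6, 6.9]
width: 0.0006
clip x -90.0 y 0.4 z 55.6 jaw 104.45 Fu -10.0 Fv -0.1 Fz 6.9 yaxis [-0.0047  0.0007 -1.    ] w 0.000556282064437175
time_s: 15.58
tool_pos: [0.4349, -0.2668, 0.0556]
tool_rot: [-1.075, -1.389, 1.394]
ft_force: [-9.3, -1.6, 7.4]
width: 0.0007
clip x -87.1 y 0.4 z 55.6 jaw 104.45 Fu -9.5 Fv 0.7 Fz 7.4 yaxis [-0.0048  0.0007 -1.    ] w 0.0007248235625185633
```

```bash
python3 -m jog '[0,0,0,-0.0007,0,0,0, 0,0,0,-0.0007,0,0,0, 0,0,0,-0.0006,0,0,0, 0,0,0,0,0,0,0]'; python3 p.py; python3 -m jog '[0,0,0,-0.0005,0,0,0, 0,0,0,-0.0005,0,0,0, 0,0,0,-0.0005,0,0,0, 0,0,0,0,0,0,0]'; python3 p.py;python3 -m jog '[0,0,0,-0.0005,0,0,0, 0,0,0,-0.0005,0,0,0,  0,0,0,0,0,0,0]'; python3 p.py
```

```text
time_s: 16.08
tool_pos: [0.4367, -0.2663, 0.0556]
tool_rot: [-1.075, -1.389, 1.394]
ft_force: [-10.3, -1.9, 7.9]
width: 0.0008
clip x -85.3 y 0.4 z 55.6 jaw 104.44 Fu -10.4 Fv 0.7 Fz 7.9 yaxis [-0.0051  0.0008 -1.    ] w 0.0007546541250548905
time_s: 16.58
tool_pos: [0.4381, -0.2659, 0.0556]
tool_rot: [-1.074, -1.389, 1.394]
ft_force: [-10.4, -2.5, 8.0]
width: 0.0003
clip x -83.8 y 0.4 z 55.6 jaw 104.44 Fu -10.7 Fv 0.1 Fz 8.0 yaxis [-0.0052  0.0008 -1.    ] w 0.00027498544123869033
time_s: 16.95
tool_pos: [0.439, -0.2657, 0.0556]
tool_rot: [-1.074, -1.389, 1.394]
ft_force: [-10.0, -2.2, 8.2]
width: 0.0009
clip x -82.9 y 0.4 z 55.6 jaw 104.44 Fu -10.3 Fv 0.4 Fz 8.2 yaxis [-0.0052  0.0008 -1.    ] w 0.000883583253701477
```

```bash
python3 -m jog '[0,0,0,-0.0005,0,0,0, 0,0,0,-0.0005,0,0,0, 0,0,0,0,0,0,0]' >/dev/null; python3 p.py; python3 -m jog '[0,0,0,-0.0005,0,0,0, 0,0,0,-0.0005,0,0,0, 0,0,0,0,0,0,0]'>/dev/null; python3 p.py;python3 -m jog '[0,0,0,-0.0005,0,0,0, 0,0,0,-0.0005,0,0,0,  0,0,0,0,0,0,0]'>/dev/null; python3 p.py
```

```text
clip x -81.9 y 0.4 z 55.6 jaw 104.44 Fu -10.2 Fv 0.0 Fz 7.2 yaxis [-0.0053  0.0008 -1.    ] w 0.0004953701740287341
clip x -81.0 y 0.4 z 55.6 jaw 104.44 Fu -10.4 Fv 0.2 Fz 7.9 yaxis [-0.0054  0.0008 -1.    ] w 0.0003902643960025196
clip x -80.0 y 0.4 z 55.6 jaw 104.43 Fu -11.2 Fv 0.9 Fz 7.5 yaxis [-0.0055  0.0008 -1.    ] w 0.00024598241623236417
```

```bash
python3 -m jog '[0,0,0,-0.0005,0,0,0, 0,0,0,-0.0005,0,0,0, 0,0,0,0,0,0,0]' >/dev/null; python3 p.py; python3 -m jog '[0,0,0,-0.0005,0,0,0, 0,0,0,0,0,0,0]'>/dev/null; python3 p.py;python3 -m jog '[0,0,0,-0.0005,0,0,0, 0,0,0,0,0,0,0]'>/dev/null; python3 p.py
```

```text
clip x -79.1 y 0.4 z 55.6 jaw 104.43 Fu -10.7 Fv 0.4 Fz 8.2 yaxis [-0.0056  0.0008 -1.    ] w 0.00040728259254787944
clip x -79.0 y 0.4 z 55.6 jaw 104.42 Fu -12.0 Fv -0.0 Fz 8.5 yaxis [-0.0061  0.0009 -1.    ] w 0.0006443801451813797
clip x -78.8 y 0.4 z 55.5 jaw 104.4 Fu -13.2 Fv 1.0 Fz 9.2 yaxis [-0.0066  0.0009 -1.    ] w 0.0005548297277833769
```

The stop was felt at x ≈ -79: the tab now rises in force without moving. Press on in small steps towards ~15.5 N.

```bash
python3 -m jog '[0,0,0,-0.0005,0,0,0, 0,0,0,0,0,0,0]' >/dev/null; python3 p.py; python3 -m jog '[0,0,0,-0.0005,0,0,0, 0,0,0,0,0,0,0]'>/dev/null; python3 p.py; python3 -m jog '[0,0,0,0,0,0,0, 0,0,0,0,0,0,0]'>/dev/null; python3 p.py
```

```text
clip x -78.7 y 0.4 z 55.5 jaw 104.39 Fu -13.0 Fv -0.4 Fz 9.5 yaxis [-0.0071  0.0009 -1.    ] w 0.0006567374848987356
clip x -78.6 y 0.4 z 55.5 jaw 104.38 Fu -14.3 Fv -0.8 Fz 10.4 yaxis [-0.0075  0.001  -1.    ] w 0.0007151936669640845
clip x -78.5 y 0.4 z 55.5 jaw 104.38 Fu -14.0 Fv 0.6 Fz 10.9 yaxis [-0.0076  0.0011 -1.    ] w 0.0003578893759653229
```

```bash
python3 -m jog '[0,0,0,-0.0005,0,0,0, 0,0,0,0,0,0,0, 0,0,0,0,0,0,0]' >/dev/null; python3 p.py; python3 -m jog '[0,0,0,-0.0005,0,0,0, 0,0,0,0,0,0,0, 0,0,0,0,0,0,0]'>/dev/null; python3 p.py; python3 -m jog '[0,0,0,0,0,0,0, 0,0,0,0,0,0,0]'>/dev/null; python3 p.py
```

```text
clip x -78.4 y 0.4 z 55.5 jaw 104.37 Fu -15.5 Fv 0.5 Fz 11.1 yaxis [-0.008   0.0011 -1.    ] w 0.0005328818925824072
clip x -78.2 y 0.4 z 55.5 jaw 104.35 Fu -15.2 Fv 1.1 Fz 10.9 yaxis [-0.0085  0.0012 -1.    ] w 0.00045475780423488016
clip x -78.3 y 0.4 z 55.4 jaw 104.35 Fu -16.2 Fv -0.5 Fz 11.8 yaxis [-0.0085  0.0011 -1.    ] w 0.0003562712931900069
```

Averages ~15.6 N, within 13–16: home. Back off straight behind the tab, then up, and check.

```bash
python3 -m jog '[0,0,0,0.002,0,0,0, 0,0,0,0.003,0,0,0, 0,0,0,0.006,0,0,0, 0,0,0,0.01,0,0,0, 0,0,-0.04,0,0,0,0, 0,0,-0.05,0,0,0,0, 0,0,-0.03,0,0,0,0, 0,0,0,0,0,0,0]'; python3 p.py
python3 - <<'E'
from h import *
s=imaging.snapshot("wrist"); T=imaging.snapshot("top"); S=imaging.snapshot("scene")
t=np.radians(14.4); u=np.array([np.cos(t),np.sin(t),0]); v=np.array([-u[1],u[0],0])
rects(T,*RED,.056); rects(T,*Y,.032)
a=cv2.resize(T["color"][140:240,300:430],(400,308),interpolation=cv2.INTER_CUBIC); b=cv2.resize(s["color"],(493,308)); 
c=cv2.resize(S["color"][190:330,280:460],(396,308),interpolation=cv2.INTER_CUBIC)
cv2.imwrite("pics/end.png",np.vstack([np.hstack([a,c])[:, :796],np.hstack([b,np.zeros((308,303,3),np.uint8)])])[:600])
E
```

```text
time_s: 21.7
tool_pos: [0.4302, -0.2691, 0.1781]
tool_rot: [-1.083, -1.397, 1.393]
ft_force: [-0.0, 0.4, 0.1]
width: 0.0004
clip x -92.3 y -0.7 z 178.1 jaw 104.58 Fu 0.1 Fv 0.4 Fz 0.1 yaxis [ 0.0051 -0.0013 -1.    ] w 0.00040699679743801944
px [334.56 207.72] c mm (455.5, -28.6) size (6.6, 43.6) long axis deg -30.96
px [330.9615 205.5385] c mm (462.2, -16.9) size (6.3, 44.6) long axis deg -28.17
px [399.2  184.96] c mm (536.2, -234.4) size (78.7, 9.6) long axis deg 16.1
px [403.0638 183.2553] c mm (540.7, -247.4) size (77.2, 5.6) long axis deg 14.05
px [108.0741 154.5556] c mm (609.5, 710.9) size (43.0, 12.9) long axis deg 65.27
px [121.1707 138.3659] c mm (666.3, 675.4) size (56.1, 15.8) long axis deg 47.86
```

View pics/end.png

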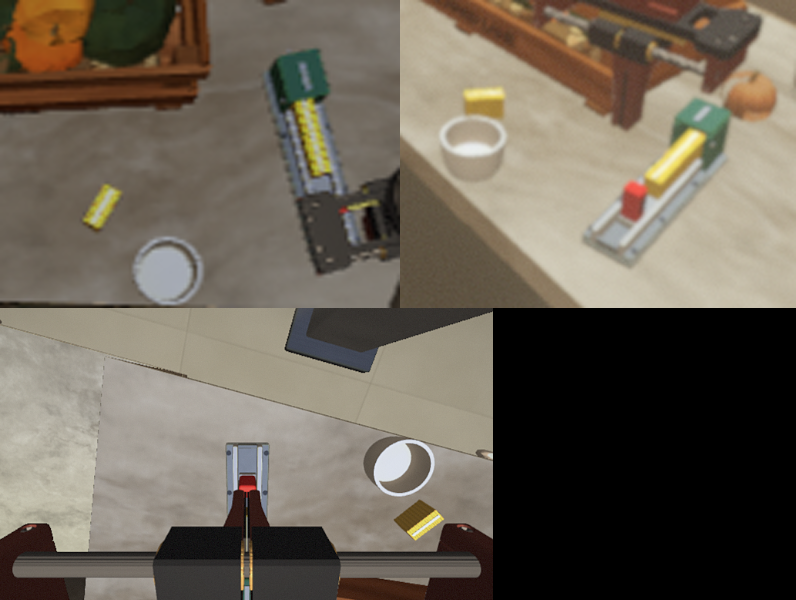

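The strip lies flat with its nose in the head and the tail at the rail. The tab has moved up, the gripper is clear, and the stub and ramekin have not moved. Handing in.

```bash
python3 -c "
from bench import order; print(order.close_job())"
```

```text
the job is handed in; nothing more can be done
None
```

The strip is loaded and the rail closed up behind it against the stop. I handed the job in at about 22 s; no verdict was reported.

- **Loading:** I gripped the full strip high up, pressed the follower back with its nose (2–2.7 N felt), and set it on the channel floor, which was felt at the expected height. After release it measured 99.6 mm long in view, with its tail at the tongue and about 1.2 mm off centre.
- **Closing:** I pushed the rail from behind the red tab with closed fingers. It slid at 8–11 N, then came up firm, and I stopped at 15–16 N on the tab (readings scattered by about 0.5 N). Then I backed straight off and up.
- **Last checks:** The pictures show the strip lying in the channel with its nose in the head and the gripper clear. The wrist reads about 0 N. The stub measured exactly where it was and the ramekin looks unmoved. I did not measure the bowl again, but nothing came near it after the grasp.
- **Not confirmed:** The force the stop holds after release could not be measured; I am relying on the rail's 7 N drag to keep it above 4.5 N. The first estimates of the channel angle disagreed (14.4° to 16°). The long-baseline view settled it at 14.4°, and the fit bore that out.

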